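# Nuts into the bowl, tart in the tongs

### The arm

A 6-joint arm with a two-finger parallel gripper is mounted at the origin on the work surface. World frame = base frame: x ahead of the robot, y to its left, z up, the work surface at z = 0. Lengths are in m, angles in degrees, forces in N, time in s.
With the tool pointing down it reaches from about 0.4 to 0.825 m from the base axis. Payload 7 kg.
Tool frame: the origin (TCP) lies at the very end of the fingers, on their centre line; the grasp point (between the pads) lies behind it (r.grasp_offset is the z of the grasp point in the tool frame, in m); z points along the fingers, y is the direction in which the jaws open and shut (so a half turn about z gives the same grasp; the last joint's range is limited). The gripper opens to 88 mm and grips with 3 to 60 N. Pads are 19 mm wide; open, the fingers measure 130 mm over their backs; the gripper's body (78 mm by 193 mm) begins 47 mm behind the grasp point.
Start: joints at [-60.384, 20.546, 0.682, 0, -70.136, -16.507], TCP at [0.153, -0.657, 0.227] pointing down, gripper open.
Joint ranges: [-176.03, 176.03], [-82.01, 121.73], [-58.28, 71.71], [-173.87, 95.51], [-174.79, -0.11], [-173.66, 173.66]. Speed limits (degrees/s): [136.94, 136.94, 172.46, 180, 180, 180].

### API

Orientations are given as [roll, pitch, yaw] about the fixed x, y, z axes, in that order (R = Rz(yaw) Ry(pitch) Rx(roll)).
In Python, from plant import r gives the robot as it stands. The module is installed in compiled form; this text tells all that it offers.
- The arm moves only by the tool servo_tool, never from a script. Its argument "targets" is a list of rows, each an object of numbers: "dx", "dy", "dz": the shift along the world's x, y, z in cm; "spin": the turn about the world's z in rad; "grip": the opening in per cent of the stroke, from 0 (shut) to 100 (fully open). A call has exactly 10 rows; each row is the pose to reach, as a shift and turn from the pose commanded when the call began; what a row does not reach only later rows make up. A row lasts 1/12 s, in which the tool goes at most 41.7 mm and 7.16 degrees, less where a joint would pass 70% of its speed; a pose out of reach is approached as far as the arm can. A call with a gripper value outside its range is refused whole. The fingers move at their own pace and stop on an object; "squeeze" is the grip in N (left out, the last holds). Time passes only in rows, so rows that repeat a pose let the fingers close, or fill a call up. It gives the time, the measured TCP pose, the force and the opening at its end, in the units of the state.
- r.get_state(): the state, without advancing time (a new reading comes with each control period).
- r.capture(name): name is "side" or "top"; returns the picture (400x640x3 uint8, blue, green, red); there is no depth.
- r.get_calibration(name): a dict with "K" (3x3 intrinsics, pixels), "extrinsics" (4x4, takes a point from camera to world coordinates). Camera axes: x right, y down, z forward; pixel columns grow to the right and rows downward; lengths in m; the calibration is good to about 2 mm. A picture is of the moment at which its call begins. get_calibration takes no time and is no camera call.
- r.close_job(): hands the job in, once; it reports no verdict.
Trained networks look in the newest picture that a camera, given by its name, has taken for a name from the list of things; names that differ only in an ending like _2 or _b are one class to them, and where a whole thing is asked for, a point or a joint stands for the part that bears it (a point fixed in the world has none). Each returns a list of dicts, best first, with "p" (0 to 1); they miss things now and then, are a little off and sometimes report something else, mostly with a low value. They report only what shows in the picture. A call takes as long as a camera call. They do not tell look-alikes from the thing itself.
- r.cut_out(name, camera): "mask" (400x640 bool, what is visible of it) and "extent" ([left, top, right, bottom] in pixels, round what is visible of it).
The state is a dict: "time_s": time; "joints": joint angles; "qd": joint speeds; "joint_torque": joint torques, N m; "tcp_pos": TCP position; "eef_rot": TCP orientation; "contact_force": force on the tool from outside, world axes, zero at the start; "moment": the same for the moment, N m; "gripper_width": finger opening in m.
Only numpy, scipy, OpenCV 4.12 (cv2) and the standard library are available. Lean on these libraries where they do the work, as an engineer would, in place of code of your own. Each camera call takes 0.05 s, during which the arm holds its last target. There are 200 camera calls.

### The job

A guest is on the way: tip all five nuts from the steel cup into the white bowl and stand the cup back upright on the console, clear of the bowl. Then take the pastry tongs, close them on the pineapple tart to pick it up off its coaster without touching the tart with the robot's own fingers, and finish while still holding it in the tongs over the bowl, at least 10 cm above the console. Leave the remote, vase and tealight holder where they are.

Things in the scene. Friction and masses are not known exactly. Their poses are not given: they have to be found in the camera images.
- cup_center (a point): small stainless steel cup, open at the top, no handle, 80 mm tall, outside diameter 55 mm at the foot and 67 mm at the rim, wall 3 mm, floor 4 mm thick, about 0.14 kg; stands upright at the start with the five nuts in it. The point is on its axis, half-way up (40 mm above its underside); z axis = cup axis towards the mouth
- bowl: white ceramic bowl, loose, 0.45 kg, 55 mm tall, outside diameter 132 mm at the rim and 84 mm at the foot, wall 4 mm, inner floor 8 mm above the underside; the empty open round vessel. Origin at the centre of its underside
- coaster: round flat grey aluminium coaster, 100 mm across, 6 mm thick, 0.12 kg; the tart stands on it. Origin at the centre of its underside
- tart_center (a point): pineapple tart, a firm (rigid) round pastry, an upright cylinder 36 mm across and 24 mm tall with a 6 mm jam dome on top, about 30 g, standing within about 15 mm of the middle of the coaster. The point is the centre of the cylinder (12 mm above its underside)
- tongs_grip (a point): grip point of the sprung steel pastry tongs (220 mm long, 85 g), which lie on edge: the arms are two upright strips 28 mm tall, closing horizontally. On the centreline, 14 mm above their underside, near the centre of mass, amid the flat part (35 mm each way) to be gripped across both arms. x axis to the jaws, y across, z up. Width here over both arms: 56 mm sprung open, 40 mm when shut on the tart
- tongs_jaws (a point): middle of the gap between the tongs' jaws, 90 mm from the grip point along the tongs' x axis, same height; the jaw plates reach about 21 mm to either side of it along x and are 28 mm tall. The gap is 66 mm when sprung open and narrows by 1.9 mm for each 1 mm of squeeze at the grip point
- tongs_left: left (+y) arm of the tongs, a 3 mm strip with its jaw; origin at its pivot, 100 mm behind the grip point. The spring pushes each arm outwards with about 3 N at the grip point when open and 7 N with the jaws shut on the tart, so a part-way squeeze carries the tongs with the jaws still open; both arms swing equally
- tongs_right: right (-y) arm of the tongs with its jaw, the mirror image of the left; origin at its pivot
- remote_mid (a point): bystander: black plastic TV remote lying flat, 170 x 44 x 18 mm; its centre
- vase_mid (a point): bystander: white ceramic bud vase, 135 mm tall, 72 mm across; its centre half-way up
- tealight_mid (a point): bystander: glass tealight holder, 55 mm tall, 66 mm across; its centre half-way up
- nut0_center (a point): round brown macadamia nut in its shell, a ball 20 mm across, 10 g; the point is its centre. The five nuts start inside the cup
- nut1_center (a point): round brown macadamia nut in its shell, a ball 20 mm across, 10 g; the point is its centre. The five nuts start inside the cup
- nut2_center (a point): round brown macadamia nut in its shell, a ball 20 mm across, 10 g; the point is its centre. The five nuts start inside the cup
- nut3_center (a point): round brown macadamia nut in its shell, a ball 20 mm across, 10 g; the point is its centre. The five nuts start inside the cup
- nut4_center (a point): round brown macadamia nut in its shell, a ball 20 mm across, 10 g; the point is its centre. The five nuts start inside the cup
There are look-alikes about, which are no part of the job. Of the things shaped like the part that bears tongs_grip, the bare steel one is meant.

How it is judged:
By the outcome, as a careful person would: the job done as asked, in the order asked, and still so for the second after the job is handed in, while the arm keeps its last pose, push and grip.
It also fails if it takes over 72 s, if anything falls off the work surface, if the arm or the gripper's body presses on something with over 40 N, if the wrist force passes 120 N, or if a joint passes its speed limit or range.

## Working session

There is one attempt and no reset: what is moved stays moved. The work goes in short steps, Python scripts to look and compute and a tool call to move; the robot and the scene stay as the last step left them, time stands still between calls to the robot, and variables do not carry over. Pictures are saved under pics/ and viewed, about 8 in all and at most 12, crops included, and the job is handed in when it is done.

Besides the shell and the picture viewer there is one more tool, called after "Emit:" as name(argument=value, ...) on one line, values as JSON. servo_tool: Moves the arm, as the interface text tells. Its arguments: {"type":"object","properties":{"targets":{"type":"array"},"squeeze":{"type":"number"}},"required":["targets"]}

```bash
mkdir -p pics
cat > h.py <<'E'
from plant import r
import numpy as np, cv2
def cal(c):
    d=r.get_calibration(c); return np.array(d["K"]),np.array(d["extrinsics"])
def ray(c,u,v):
    K,T=cal(c); d=T[:3,:3]@np.linalg.inv(K)@[u,v,1.]; return T[:3,3],d
def atz(c,u,v,z):
    o,d=ray(c,u,v); return o+d*(z-o[2])/d[2]
def proj(c,p):
    K,T=cal(c); q=K@(T[:3,:3].T@(np.asarray(p,float)-T[:3,3])); return q[:2]/q[2]
def tri(us,ut):
    (a,d),(b,e)=ray("side",*us),ray("top",*ut)
    s=np.linalg.lstsq(np.c_[d,-e],b-a,rcond=None)[0]
    p,q=a+d*s[0],b+e*s[1]; return (p+q)/2,np.linalg.norm(p-q)
E
python3 - <<'E'
from h import *
np.set_printoptions(precision=3,suppress=True)
ims=[r.capture(c) for c in("side","top")]
for c,i in zip(("side","top"),ims): cv2.imwrite(f"pics/{c}0.png",i)
for c in("side","top"):
    K,T=cal(c);print(c,K[0],K[1],T.tolist())
print(r.grasp_offset,r.get_state())
for n in["cup_center","bowl","coaster","tart_center","tongs_grip","tongs_left","remote_mid","vase_mid","tealight_mid","nut0_center"]:
    for c in("side","top"):
        print(n,c,[(round(d["p"],2),list(d["extent"]),int(d["mask"].sum())) for d in r.cut_out(n,c) if d["p"]>.15])
print(r.get_state()["time_s"])
E
```

```text
side [372.481   0.    325.571] [  0.    372.481 195.321] [[-0.9977262668796861, -0.048726664523163904, 0.04656187864306992, 0.45767741101344717], [-0.06615848183298724, 0.5762761745553775, -0.8145727873685531, 0.9407503841619578], [0.012858913635265982, -0.8158011294453243, -0.578189558480481, 0.7156610972049462], [0.0, 0.0, 0.0, 1.0]]
top [371.399   0.    316.495] [  0.    371.399 194.512] [[-0.017532343164681625, -0.9961688121639231, 0.08567563606460601, 0.4509029511877199], [-0.9997915155416737, 0.01836387963937328, 0.00892711462200553, 0.08098082347039323], [-0.010466250237771611, -0.08550126078900588, -0.9962830882883896, 1.0975113740046745], [0.0, 0.0, 0.0, 1.0]]
-0.0188 {'time_s': 0.1, 'joints': array([-60.383,  20.589,   0.639,  -0.019, -70.136, -16.506]), 'qd': array([ 0.049, -0.068,  0.06 ,  0.103, -0.024,  0.059]), 'joint_torque': array([ -0.003, -58.416,  29.375,   7.016,   0.01 ,  -0.   ]), 'tcp_pos': array([ 0.153, -0.657,  0.226]), 'eef_rot': array([ 179.912,   -0.007, -166.896]), 'contact_force': array([ 0.823, -0.376, -0.663]), 'moment': array([ 0.027,  0.009, -0.017
[... 741 characters left out ...]
.3], 475), (0.78, [145.5, 213.7, 209.5, 231.6], 106)]
tongs_left side [(0.69, [333.6, 324.5, 341.3, 400.0], 189), (0.66, [311.6, 287.1, 399.2, 300.0], 768)]
tongs_left top [(0.73, [221.0, 202.4, 236.5, 275.1], 238), (0.39, [136.5, 225.3, 183.8, 233.5], 51)]
remote_mid side [(0.88, [340.2, 205.3, 394.9, 218.2], 650)]
remote_mid top [(0.64, [340.3, 222.7, 352.8, 281.4], 883), (0.62, [242.2, 206.2, 251.1, 276.9], 220)]
vase_mid side [(0.93, [217.5, 232.1, 249.1, 279.9], 1132)]
vase_mid top [(0.89, [232.6, 120.3, 258.7, 148.0], 552)]
tealight_mid side [(0.97, [242.3, 190.2, 266.7, 214.4], 462)]
tealight_mid top [(0.8, [332.8, 117.4, 355.0, 142.2], 465)]
nut0_center side []
nut0_center top []
1.1
```

View pics/side0.png

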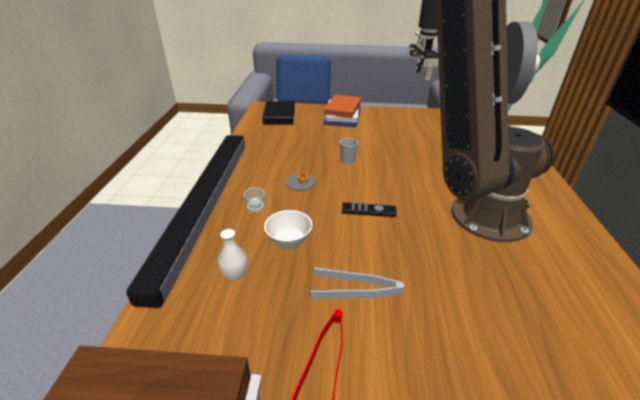

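View pics/top0.png

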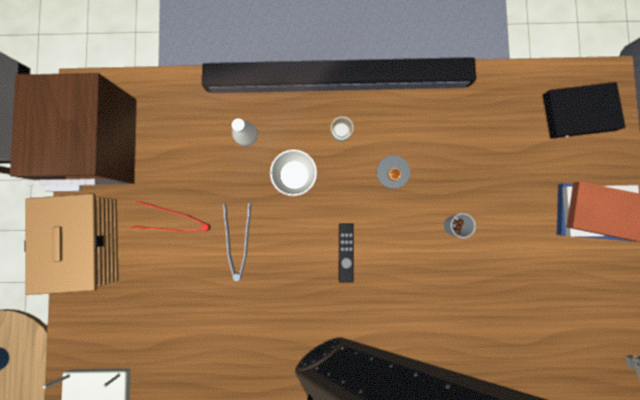

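Run:
```python
from h import *
np.set_printoptions(precision=4,suppress=True)
im=cv2.imread("pics/top0.png")
for n,(u,v),z in[("bowlrim",(293.2,172),.055),("cup",(461,225.5),.07),("coaster",(393.5,172),.006),("tart",(394.3,174),.03),("tpiv",(236.3,277.5),.028),("jawL",(224.7,206),.028),("jawR",(248.5,206),.028),("remote",(346,252),.018)]:
    print(n,atz("top",u,v,z))
K=4
cs=[im[195:250,430:490],im[195:290,205:265],im[150:200,365:415]]
out=[cv2.resize(c,None,fx=5,fy=5,interpolation=cv2.INTER_CUBIC) for c in cs]
side=cv2.imread("pics/side0.png")
out.append(cv2.resize(side[130:195,275:370],None,fx=4,fy=4,interpolation=cv2.INTER_CUBIC))
H=max(o.shape[0] for o in out[:3])
row=np.hstack([cv2.copyMakeBorder(o,0,H-o.shape[0],0,0,cv2.BORDER_CONSTANT) for o in out[:2]])
cv2.imwrite("pics/crop1.png",row)
for c in("side","top"):
    for n in["bowl","cup_center","coaster","tongs_grip"]:
        d=r.cut_out(n,c)
        if d:
            m=d[0]["mask"].astype(np.uint8); ct=max(cv2.findContours(m,0,2)[0],key=len)
            print(c,n,cv2.fitEllipse(ct) if n!="tongs_grip" else cv2.minAreaRect(ct))
```

```text
bowlrim [0.6058 0.1552 0.055 ]
cup [ 0.4466 -0.3051  0.07  ]
coaster [ 0.6074 -0.1382  0.006 ]
tart [ 0.5981 -0.1355  0.03  ]
tpiv [0.3104 0.3226 0.028 ]
jawL [0.5144 0.3564 0.028 ]
jawR [0.5132 0.2875 0.028 ]
remote [0.3762 0.0087 0.018 ]
side bowl ((287.59771728515625, 228.4921417236328), (39.76933670043945, 45.93488693237305), 84.30838012695312)
side cup_center ((348.28363037109375, 149.1299285888672), (15.880475997924805, 29.84670066833496), 175.38717651367188)
side coaster ((299.5620422363281, 181.9866485595703), (14.289250373840332, 27.515575408935547), 87.30113220214844)
side tongs_grip ((357.0, 283.5), (92.0, 31.0), 0.0)
top bowl ((292.9263000488281, 172.3159942626953), (44.2268180847168, 44.618743896484375), 65.70133209228516)
top cup_center ((459.3835144042969, 225.32882690429688), (21.290571212768555, 31.309404373168945), 96.72323608398438)
top coaster ((392.9491271972656, 171.6605987548828), (32.3551139831543, 33.01371383666992), 90.29046630859375)
top tongs_grip ((229.75845336914062, 242.78652954101562), (76.22737121582031, 9.668957710266113), 77.00537872314453)
```

View pics/crop1.png

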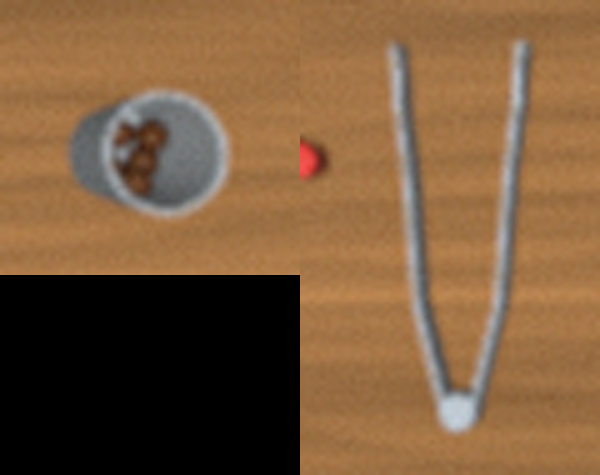

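Emit:
servo_tool(targets=[{"dx": 29.3,"dy": 35,"dz": -10,"spin": -0.229,"grip": 100},{"dx": 29.3,"dy": 35,"dz": -10,"spin": -0.229,"grip": 100},{"dx": 29.3,"dy": 35,"dz": -10,"spin": -0.229,"grip": 100},{"dx": 29.3,"dy": 35,"dz": -10,"spin": -0.229,"grip": 100},{"dx": 29.3,"dy": 35,"dz": -10,"spin": -0.229,"grip": 100},{"dx": 29.3,"dy": 35,"dz": -10,"spin": -0.229,"grip": 100},{"dx": 29.3,"dy": 35,"dz": -10,"spin": -0.229,"grip": 100},{"dx": 29.3,"dy": 35,"dz": -10,"spin": -0.229,"grip": 100},{"dx": 29.3,"dy": 35,"dz": -10,"spin": -0.229,"grip": 100},{"dx": 29.3,"dy": 35,"dz": -10,"spin": -0.229,"grip": 100}])

```text
time_s: 2.33
tcp_pos: [0.4151, -0.3441, 0.1375]
eef_rot: [-180.0, 0.0, 180.0]
contact_force: [1.1, -0.9, -0.1]
gripper_width: 0.0877
```

Emit:
servo_tool(targets=[{"dx": 2.5,"dy": 3.0,"dz": -1.0},{"dx": 2.5,"dy": 3.0,"dz": -1.0},{"dx": 2.5,"dy": 3.0,"dz": -1.0},{"dx": 2.5,"dy": 3.0,"dz": -1.0},{"dx": 2.5,"dy": 3.0,"dz": -1.0},{"dx": 2.5,"dy": 3.0,"dz": -1.0},{"dx": 2.5,"dy": 3.0,"dz": -1.0},{"dx": 2.5,"dy": 3.0,"dz": -1.0},{"dx": 2.5,"dy": 3.0,"dz": -1.0},{"dx": 2.5,"dy": 3.0,"dz": -1.0}])

```text
validation failed for argument at $.ta...
```

Emit:
servo_tool(targets=[{"dx": 2.5,"dy": 3,"dz": -1,"spin": 0,"grip": 100},{"dx": 2.5,"dy": 3,"dz": -1,"spin": 0,"grip": 100},{"dx": 2.5,"dy": 3,"dz": -1,"spin": 0,"grip": 100},{"dx": 2.5,"dy": 3,"dz": -1,"spin": 0,"grip": 100},{"dx": 2.5,"dy": 3,"dz": -1,"spin": 0,"grip": 100},{"dx": 2.5,"dy": 3,"dz": -1,"spin": 0,"grip": 100},{"dx": 2.5,"dy": 3,"dz": -1,"spin": 0,"grip": 100},{"dx": 2.5,"dy": 3,"dz": -1,"spin": 0,"grip": 100},{"dx": 2.5,"dy": 3,"dz": -1,"spin": 0,"grip": 100},{"dx": 2.5,"dy": 3,"dz": -1,"spin": 0,"grip": 100}])

```text
time_s: 3.17
tcp_pos: [0.4388, -0.3161, 0.1276]
eef_rot: [-180.0, 0.0, 179.9]
contact_force: [0.2, 0.0, -0.0]
gripper_width: 0.0876
```

Emit:
servo_tool(targets=[{"dx": 0.7,"dy": 0.9,"dz": 0,"spin": 0,"grip": 100},{"dx": 0.7,"dy": 0.9,"dz": 0,"spin": 0,"grip": 100},{"dx": 0.7,"dy": 0.9,"dz": -3,"spin": 0,"grip": 100},{"dx": 0.7,"dy": 0.9,"dz": -6,"spin": 0,"grip": 100},{"dx": 0.7,"dy": 0.9,"dz": -7.2,"spin": 0,"grip": 100},{"dx": 0.7,"dy": 0.9,"dz": -7.2,"spin": 0,"grip": 100},{"dx": 0.7,"dy": 0.9,"dz": -7.2,"spin": 0,"grip": 60},{"dx": 0.7,"dy": 0.9,"dz": -7.2,"spin": 0,"grip": 60},{"dx": 0.7,"dy": 0.9,"dz": -7.2,"spin": 0,"grip": 60},{"dx": 0.7,"dy": 0.9,"dz": -7.2,"spin": 0,"grip": 60}], squeeze=15)

```text
time_s: 4.0
tcp_pos: [0.4468, -0.3069, 0.0568]
eef_rot: [-180.0, 0.1, -180.0]
contact_force: [1.4, -1.3, 0.3]
gripper_width: 0.0668
```

```bash
cat > snap.py <<'E'
import sys
from h import *
n,c,x0,y0,x1,y1,f=sys.argv[1],sys.argv[2],*map(int,sys.argv[3:8])
im=r.capture(c);cv2.imwrite(f"pics/{n}_full.png",im)
cv2.imwrite(f"pics/{n}.png",cv2.resize(im[y0:y1,x0:x1],None,fx=f,fy=f,interpolation=cv2.INTER_CUBIC))
s=r.get_state();print(s["time_s"],s["tcp_pos"],s["contact_force"],s["gripper_width"])
E
python3 snap.py a side 290 90 410 180 5
```

```text
4.05 [ 0.44682501 -0.30705126  0.05672276] [ 0.21038103 -0.7112697   2.4764301 ] 0.06475006249727207
```

View pics/a.png

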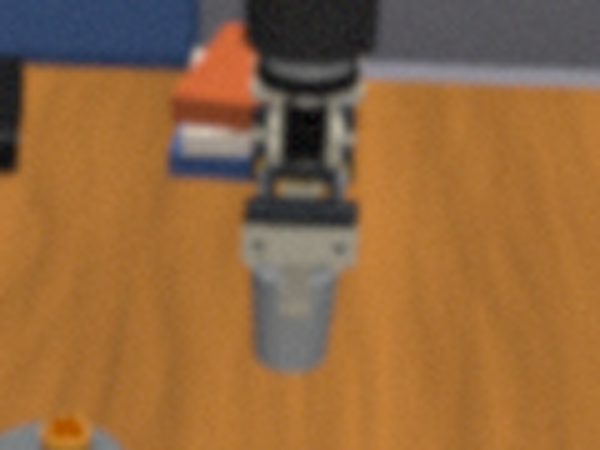

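Emit:
servo_tool(targets=[{"dx": 0.9,"dy": 0,"dz": 0.1,"spin": 0,"grip": 60},{"dx": 1.9,"dy": 0,"dz": 0.4,"spin": 0,"grip": 60},{"dx": 2.9,"dy": 0,"dz": 0.4,"spin": 0,"grip": 60},{"dx": 3.9,"dy": 0,"dz": 0.35,"spin": 0,"grip": 60},{"dx": 4.9,"dy": 0,"dz": 0.1,"spin": 0,"grip": 60},{"dx": 5.8,"dy": 0,"dz": -0.2,"spin": 0,"grip": 60},{"dx": 6.6,"dy": 0,"dz": -0.6,"spin": 0,"grip": 60},{"dx": 7.4,"dy": 0,"dz": -1.2,"spin": 0,"grip": 60},{"dx": 7.4,"dy": 0,"dz": -1.2,"spin": 0,"grip": 60},{"dx": 7.4,"dy": 0,"dz": -1.2,"spin": 0,"grip": 60}], squeeze=8)

```text
time_s: 4.88
tcp_pos: [0.5237, -0.3075, 0.0448]
eef_rot: [-179.9, 0.3, -179.9]
contact_force: [1.6, -0.8, 7.3]
gripper_width: 0.0647
```

Emit:
servo_tool(targets=[{"dx": 0,"dy": 0,"dz": 0,"spin": 0,"grip": 50},{"dx": 0,"dy": 0,"dz": 0,"spin": 0,"grip": 50},{"dx": 0,"dy": 0,"dz": 0,"spin": 0,"grip": 50},{"dx": 0,"dy": 0,"dz": 1,"spin": 0,"grip": 50},{"dx": 0,"dy": 0,"dz": 2,"spin": 0,"grip": 50},{"dx": 0,"dy": 0,"dz": 4,"spin": 0,"grip": 50},{"dx": 0,"dy": 0,"dz": 6,"spin": 0,"grip": 50},{"dx": 0,"dy": 0,"dz": 8,"spin": 0,"grip": 50},{"dx": 0,"dy": 0,"dz": 9,"spin": 0,"grip": 50},{"dx": 0,"dy": 0,"dz": 9,"spin": 0,"grip": 50}], squeeze=55)

```text
time_s: 5.72
tcp_pos: [0.5214, -0.3071, 0.1364]
eef_rot: [-179.9, 0.2, -180.0]
contact_force: [0.1, 0.2, -1.3]
gripper_width: 0.0637
```

```bash
python3 snap.py b side 290 90 410 180 5
```

```text
5.7667 [ 0.5205441  -0.30666903  0.13450972] [-0.52811435 -0.4130156  -2.47128606] 0.0639524520651245
```

View pics/b.png

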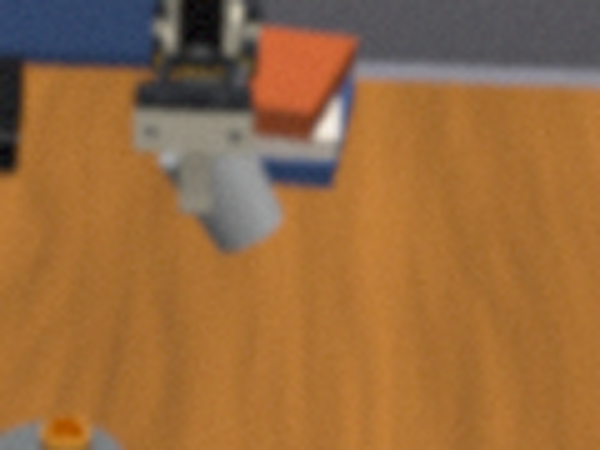

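Emit:
servo_tool(targets=[{"dx": 0,"dy": 2,"dz": 1,"spin": 0,"grip": 50},{"dx": 0,"dy": 5,"dz": 1.5,"spin": 0,"grip": 50},{"dx": 0,"dy": 9,"dz": 1.5,"spin": 0,"grip": 50},{"dx": 0,"dy": 13,"dz": 1.5,"spin": 0,"grip": 50},{"dx": 0,"dy": 17,"dz": 1.5,"spin": 0,"grip": 50},{"dx": 0.5,"dy": 21,"dz": 1.5,"spin": 0,"grip": 50},{"dx": 1,"dy": 25,"dz": 1.5,"spin": 0,"grip": 50},{"dx": 1.5,"dy": 29,"dz": 1.5,"spin": 0,"grip": 50},{"dx": 2,"dy": 33,"dz": 1.5,"spin": 0,"grip": 50},{"dx": 2,"dy": 37,"dz": 1.5,"spin": 0,"grip": 50}], squeeze=55)

```text
time_s: 6.6
tcp_pos: [0.5394, 0.0652, 0.147]
eef_rot: [-180.0, -0.1, 180.0]
contact_force: [0.7, -0.3, -2.1]
gripper_width: 0.0641
```

Emit:
servo_tool(targets=[{"dx": 0,"dy": 4,"dz": 0,"spin": 0,"grip": 50},{"dx": 0,"dy": 7,"dz": 0,"spin": 0,"grip": 50},{"dx": 0,"dy": 8.5,"dz": 0,"spin": 0,"grip": 50},{"dx": 0,"dy": 9.2,"dz": 0,"spin": 0,"grip": 50},{"dx": 0,"dy": 9.2,"dz": 0,"spin": 0,"grip": 50},{"dx": 0,"dy": 9.2,"dz": 0,"spin": 0,"grip": 50},{"dx": 0,"dy": 9.2,"dz": 0,"spin": 0,"grip": 50},{"dx": 0,"dy": 9.2,"dz": 0,"spin": 0,"grip": 50},{"dx": 0,"dy": 9.2,"dz": 0,"spin": 0,"grip": 50},{"dx": 0,"dy": 9.2,"dz": 0,"spin": 0,"grip": 50}], squeeze=55)

```text
time_s: 7.43
tcp_pos: [0.5401, 0.1544, 0.1486]
eef_rot: [180.0, 0.0, 179.9]
contact_force: [-0.5, 1.3, -2.2]
gripper_width: 0.0637
```

```bash
python3 snap.py c side 230 140 350 260 5
```

```text
7.4833 [0.54010057 0.15458972 0.14864406] [-0.08116007  1.0655087  -1.10596291] 0.06432752001406918
```

View pics/c.png

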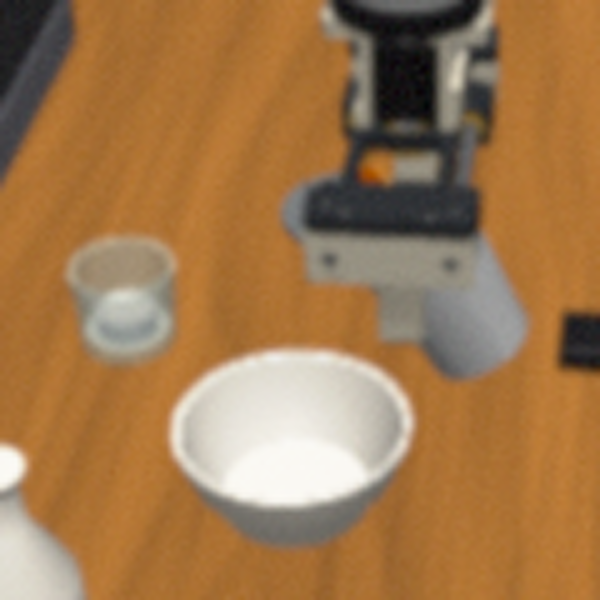

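Emit:
servo_tool(targets=[{"dx": -3,"dy": 0,"dz": 0,"spin": 0,"grip": 50},{"dx": -6.5,"dy": 0,"dz": 0,"spin": 0,"grip": 50},{"dx": -9,"dy": 0,"dz": -1,"spin": 0,"grip": 50},{"dx": -10,"dy": 0,"dz": -4,"spin": 0,"grip": 50},{"dx": -10,"dy": 0,"dz": -7.5,"spin": 0,"grip": 50},{"dx": -10,"dy": 0,"dz": -9.5,"spin": 0,"grip": 50},{"dx": -10,"dy": 0,"dz": -10.5,"spin": 0,"grip": 50},{"dx": -10,"dy": 0,"dz": -11,"spin": 0,"grip": 50},{"dx": -10,"dy": 0,"dz": -11,"spin": 0,"grip": 50},{"dx": -10,"dy": 0,"dz": -11,"spin": 0,"grip": 50}], squeeze=55)

```text
time_s: 8.32
tcp_pos: [0.4438, 0.1567, 0.0415]
eef_rot: [179.9, 0.4, -179.9]
contact_force: [2.8, -5.0, 22.3]
gripper_width: 0.0642
```

Run:
```python
from h import *
im=r.capture("side");cv2.imwrite("pics/d.png",im)
s=r.get_state();print(s["time_s"],s["tcp_pos"],s["contact_force"],s["gripper_width"])
d=r.cut_out("cup_center","side")
for k in d[:3]: print(k["p"],k["extent"])
print("tip",proj("side",s["tcp_pos"]))
o=cv2.resize(im[150:270,270:400],None,fx=6,fy=6,interpolation=cv2.INTER_CUBIC)[:, :800]
cv2.imwrite("pics/d2.png",o[:600])
```

```text
8.3667 [0.44375549 0.15664773 0.04158058] [ 3.74278748 -4.57801897 22.53802707] 0.0642067329769259
0.69 [351.9, 210.8, 372.9, 245.1]
tip [346.26305751 231.10289583]
```

View pics/d2.png

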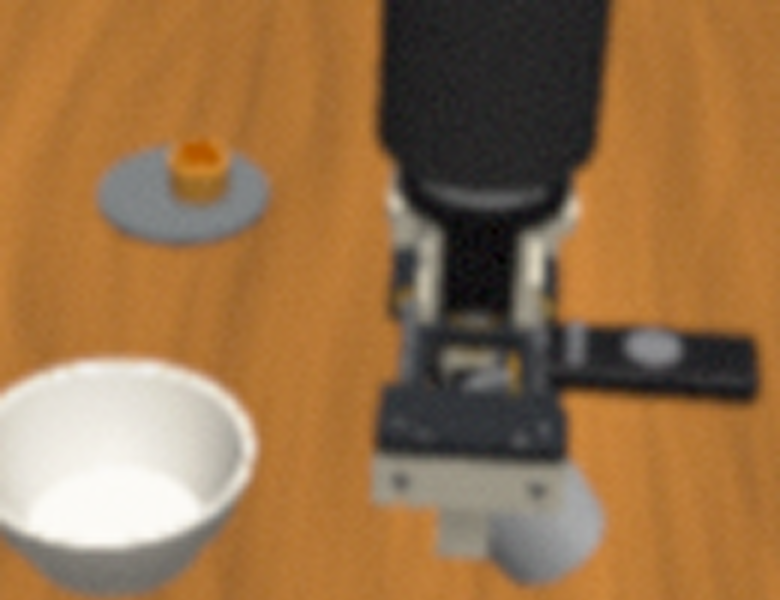

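Run:
```python
from h import *
def aty(u,v,y):
    o,d=ray("side",u,v); return o+d*(y-o[1])/d[1]
for n,(u,v) in dict(rimseen=(351.7,212.5),rimleft=(345,214),footbot=(358.3,246.7),footR=(370.5,236.7),bar_top=(348.7,215.5),plate_bot=(346.5,234.5),tipbot=(347,243)).items():
    print(n,aty(u,v,.157).round(3),aty(u,v,.18).round(3), aty(u,v,.2).round(3))
```

```text
rimseen [0.432 0.157 0.108] [0.433 0.18  0.125] [0.434 0.2   0.141]
rimleft [0.45  0.157 0.101] [0.45  0.18  0.119] [0.45  0.2   0.135]
footbot [ 0.407  0.157 -0.014] [0.409 0.18  0.008] [0.41  0.2   0.026]
footR [0.376 0.157 0.026] [0.378 0.18  0.046] [0.38  0.2   0.064]
bar_top [0.44  0.157 0.097] [0.44  0.18  0.115] [0.441 0.2   0.131]
plate_bot [0.443 0.157 0.03 ] [0.443 0.18  0.05 ] [0.443 0.2   0.067]
tipbot [ 0.44   0.157 -0.002] [0.44  0.18  0.019] [0.441 0.2   0.037]
```

Emit:
servo_tool(targets=[{"dx": 0,"dy": 0,"dz": 0.2,"spin": 0,"grip": 60},{"dx": -1,"dy": 0,"dz": 0.4,"spin": 0,"grip": 60},{"dx": -2,"dy": 0,"dz": 0.5,"spin": 0,"grip": 60},{"dx": -3,"dy": 0,"dz": 0.4,"spin": 0,"grip": 60},{"dx": -4,"dy": 0,"dz": 0.2,"spin": 0,"grip": 60},{"dx": -4.5,"dy": 0,"dz": 0,"spin": 0,"grip": 60},{"dx": -4.5,"dy": 0,"dz": 0,"spin": 0,"grip": 60},{"dx": -4.5,"dy": 0,"dz": 0,"spin": 0,"grip": 100},{"dx": -4.5,"dy": 0,"dz": 0,"spin": 0,"grip": 100},{"dx": -4.5,"dy": 0,"dz": 0,"spin": 0,"grip": 100}], squeeze=5)

```text
time_s: 9.25
tcp_pos: [0.3948, 0.1552, 0.0383]
eef_rot: [-180.0, -0.0, 180.0]
contact_force: [-0.8, -0.0, -0.1]
gripper_width: 0.0793
```

Emit:
servo_tool(targets=[{"dx": 0,"dy": 0,"dz": 0,"spin": 0,"grip": 100},{"dx": 0,"dy": 0,"dz": 1,"spin": 0,"grip": 100},{"dx": 0,"dy": 0,"dz": 3,"spin": 0,"grip": 100},{"dx": 0,"dy": 0,"dz": 6,"spin": 0,"grip": 100},{"dx": 0,"dy": 0,"dz": 9,"spin": 0,"grip": 100},{"dx": 0,"dy": 0,"dz": 12,"spin": 0,"grip": 100},{"dx": 0,"dy": 0,"dz": 12,"spin": 0,"grip": 100},{"dx": 0,"dy": 0,"dz": 12,"spin": 0,"grip": 100},{"dx": 0,"dy": 0,"dz": 12,"spin": 0,"grip": 100},{"dx": 0,"dy": 0,"dz": 12,"spin": 0,"grip": 100}], squeeze=5)

```text
time_s: 10.08
tcp_pos: [0.3944, 0.1547, 0.1574]
eef_rot: [-179.9, -0.1, 180.0]
contact_force: [-0.5, -0.4, -0.2]
gripper_width: 0.0873
```

Run:
```python
from h import *
im=r.capture("side");t=r.capture("top")
cv2.imwrite("pics/e.png",im);cv2.imwrite("pics/et.png",t)
s=r.get_state();print(s["time_s"],s["tcp_pos"],s["contact_force"],s["gripper_width"])
for c in("side","top"):
  for k in r.cut_out("cup_center",c)[:3]: print(c,k["p"],k["extent"],k["mask"].sum())
f=6
o=np.hstack([cv2.resize(im[165:265,320:400],(400,500)),cv2.resize(t[180:280,240:320],(400,500))])
cv2.imwrite("pics/e2.png",o)
print([proj("side",p) for p in((.39,.157,.08),(.39,.157,0))])
```

```text
10.1833 [0.39449311 0.15474587 0.15742662] [-0.79857558 -0.28817908  0.15938723] 0.087623551387283
side 0.64 [354.0, 214.8, 378.0, 245.0] 717
[array([366.87537601, 221.40149643]), array([364.68891184, 243.42438456])]
```

View pics/e2.png

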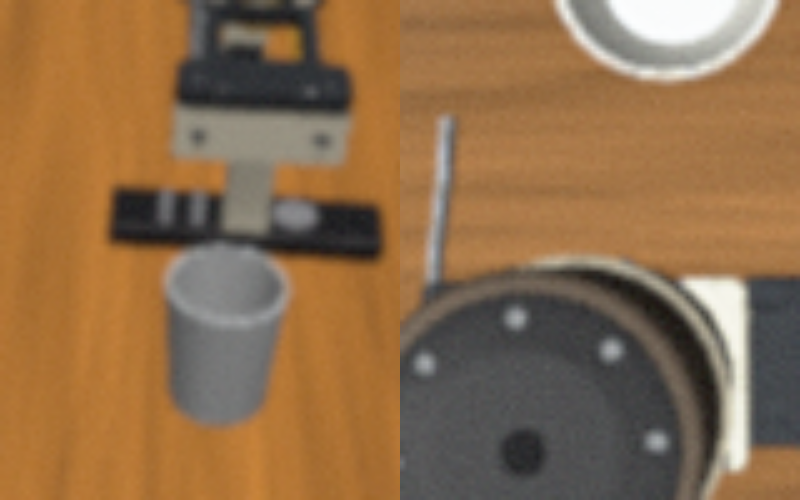

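Emit:
servo_tool(targets=[{"dx": 0,"dy": 0.3,"dz": -3,"spin": 0,"grip": 100},{"dx": 0,"dy": 0.3,"dz": -6,"spin": 0,"grip": 100},{"dx": 0,"dy": 0.3,"dz": -8,"spin": 0,"grip": 100},{"dx": 0,"dy": 0.3,"dz": -8.7,"spin": 0,"grip": 100},{"dx": 0,"dy": 0.3,"dz": -8.7,"spin": 0,"grip": 100},{"dx": 0,"dy": 0.3,"dz": -8.7,"spin": 0,"grip": 60},{"dx": 0,"dy": 0.3,"dz": -8.7,"spin": 0,"grip": 60},{"dx": 0,"dy": 0.3,"dz": -8.7,"spin": 0,"grip": 60},{"dx": 0,"dy": 0.3,"dz": -8.7,"spin": 0,"grip": 60},{"dx": 0,"dy": 0.3,"dz": -8.7,"spin": 0,"grip": 60}], squeeze=3)

```text
time_s: 11.12
tcp_pos: [0.3954, 0.1585, 0.0723]
eef_rot: [179.9, 0.1, 180.0]
contact_force: [0.2, -1.2, 3.9]
gripper_width: 0.0648
```

Emit:
servo_tool(targets=[{"dx": 0.4,"dy": 0,"dz": 0,"spin": 0,"grip": 60},{"dx": 1.0,"dy": 0,"dz": 0.1,"spin": 0,"grip": 60},{"dx": 1.7,"dy": 0,"dz": 0.2,"spin": 0,"grip": 60},{"dx": 2.4,"dy": 0,"dz": 0.3,"spin": 0,"grip": 60},{"dx": 3.1,"dy": 0,"dz": 0.3,"spin": 0,"grip": 60},{"dx": 3.8,"dy": 0,"dz": 0.3,"spin": 0,"grip": 60},{"dx": 4.5,"dy": 0,"dz": 0.2,"spin": 0,"grip": 60},{"dx": 5.1,"dy": 0,"dz": 0,"spin": 0,"grip": 60},{"dx": 5.6,"dy": 0,"dz": -0.1,"spin": 0,"grip": 60},{"dx": 5.6,"dy": 0,"dz": -0.1,"spin": 0,"grip": 60}], squeeze=3)

```text
time_s: 11.95
tcp_pos: [0.4522, 0.1586, 0.0704]
eef_rot: [180.0, 0.0, 180.0]
contact_force: [0.2, 1.2, 3.8]
gripper_width: 0.0649
```

```bash
cat > chk.py <<'E'
import sys
from h import *
im=r.capture("side");cv2.imwrite(f"pics/{sys.argv[1]}.png",im)
s=r.get_state();print(s["time_s"],s["tcp_pos"],s["contact_force"],s["gripper_width"])
def aty(u,v,y):
    o,d=ray("side",u,v); return (o+d*(y-o[1])/d[1]).round(3)
Y=s["tcp_pos"][1]
for k in r.cut_out("cup_center","side")[:2]:
    m=k["mask"];vs,us=np.nonzero(m);print(k["p"],k["extent"],m.sum())
    for nm,i in(("left",us.argmin()),("right",us.argmax()),("bot",vs.argmax()),("top",vs.argmin())): print(nm,us[i],vs[i],aty(us[i],vs[i],Y))
E
python3 chk.py f
```

```text
12.0 [0.45165646 0.15843994 0.07040113] [-0.22193718  1.15497803  2.39569198] 0.06491385948766397
0.88 [337.6, 225.9, 361.8, 242.9] 382
left 335 226 [0.475 0.158 0.059]
right 362 237 [0.399 0.158 0.025]
bot 348 247 [ 0.436  0.158 -0.016]
top 335 226 [0.475 0.158 0.059]
```

Emit:
servo_tool(targets=[{"dx": 0.5,"dy": 0,"dz": -0.2,"spin": 0,"grip": 60},{"dx": 1,"dy": 0,"dz": -0.4,"spin": 0,"grip": 60},{"dx": 1.5,"dy": 0,"dz": -0.7,"spin": 0,"grip": 60},{"dx": 2,"dy": 0,"dz": -1.1,"spin": 0,"grip": 60},{"dx": 2.5,"dy": 0,"dz": -1.5,"spin": 0,"grip": 60},{"dx": 3,"dy": 0,"dz": -1.9,"spin": 0,"grip": 60},{"dx": 3.5,"dy": 0,"dz": -2.4,"spin": 0,"grip": 60},{"dx": 3.9,"dy": 0,"dz": -2.8,"spin": 0,"grip": 60},{"dx": 4.2,"dy": 0,"dz": -3.1,"spin": 0,"grip": 60},{"dx": 4.2,"dy": 0,"dz": -3.1,"spin": 0,"grip": 60}], squeeze=3)

```text
time_s: 12.88
tcp_pos: [0.4934, 0.1582, 0.0386]
eef_rot: [-180.0, -0.0, 180.0]
contact_force: [2.7, 0.9, 2.4]
gripper_width: 0.0647
```

```bash
python3 chk.py g; python3 -c "
import cv2;im=cv2.imread('pics/g.png');cv2.imwrite('pics/g2.png',cv2.resize(im[170:260,300:400],None,fx=6,fy=6,interpolation=2))"
```

```text
12.9333 [0.49305516 0.15814097 0.03893143] [1.5600845  0.28342632 2.24709593] 0.06506626749337985
0.82 [335.3, 222.3, 356.0, 241.3] 274
left 333 238 [0.48  0.158 0.015]
right 355 230 [0.42  0.158 0.049]
bot 344 244 [ 0.448  0.158 -0.005]
top 346 223 [0.446 0.158 0.072]
```

View pics/g2.png

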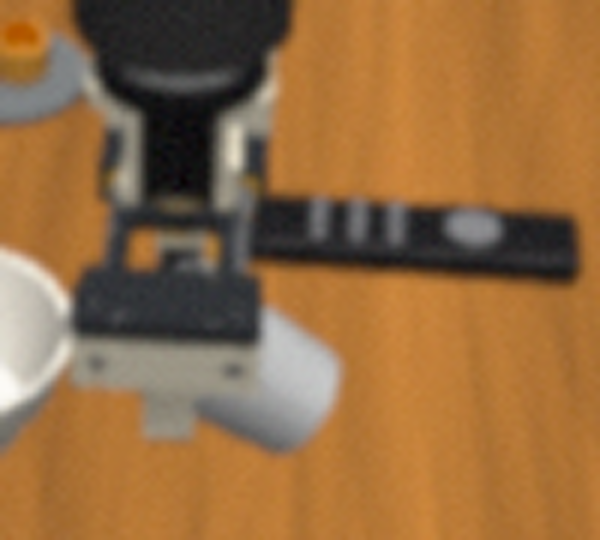

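Emit:
servo_tool(targets=[{"dx": 0,"dy": 0,"dz": 0,"spin": 0,"grip": 50},{"dx": 0,"dy": 0,"dz": 0,"spin": 0,"grip": 50},{"dx": 0,"dy": 0,"dz": 0,"spin": 0,"grip": 50},{"dx": 0,"dy": 0,"dz": 0,"spin": 0,"grip": 50},{"dx": 0,"dy": 0,"dz": 1.5,"spin": 0,"grip": 50},{"dx": 0,"dy": 0,"dz": 4,"spin": 0,"grip": 50},{"dx": 0,"dy": 0,"dz": 6.5,"spin": 0,"grip": 50},{"dx": 0,"dy": 0,"dz": 8,"spin": 0,"grip": 50},{"dx": 0,"dy": 0,"dz": 8,"spin": 0,"grip": 50},{"dx": 0,"dy": 0,"dz": 8,"spin": 0,"grip": 50}], squeeze=55)

```text
time_s: 13.82
tcp_pos: [0.4928, 0.1583, 0.1199]
eef_rot: [179.9, 0.0, 180.0]
contact_force: [0.0, 0.0, -2.3]
gripper_width: 0.0638
```

Emit:
servo_tool(targets=[{"dx": 1,"dy": 0,"dz": 0,"spin": 0,"grip": 50},{"dx": 3,"dy": -0.2,"dz": 0,"spin": 0,"grip": 50},{"dx": 5,"dy": -0.3,"dz": 0,"spin": 0,"grip": 50},{"dx": 7,"dy": -0.3,"dz": 0,"spin": 0,"grip": 50},{"dx": 8.3,"dy": -0.3,"dz": 0,"spin": 0,"grip": 50},{"dx": 8.9,"dy": -0.3,"dz": 0,"spin": 0,"grip": 50},{"dx": 8.9,"dy": -0.3,"dz": 0,"spin": 0,"grip": 50},{"dx": 8.9,"dy": -0.3,"dz": 0,"spin": 0,"grip": 50},{"dx": 8.9,"dy": -0.3,"dz": 0,"spin": 0,"grip": 50},{"dx": 8.9,"dy": -0.3,"dz": 0,"spin": 0,"grip": 50}], squeeze=55)

```text
time_s: 14.65
tcp_pos: [0.5811, 0.1552, 0.1194]
eef_rot: [-180.0, -0.0, -180.0]
contact_force: [0.3, 0.3, -2.2]
gripper_width: 0.064
```

```bash
python3 chk.py i
```

```text
14.7 [0.58133409 0.15534009 0.11962718] [ 0.08545538  0.68936296 -2.05903441] 0.06378411876198048
0.78 [301.6, 193.9, 324.1, 219.3] 427
left 299 208 [0.573 0.155 0.112]
right 324 205 [0.506 0.155 0.127]
bot 311 220 [0.541 0.155 0.073]
top 309 194 [0.546 0.155 0.16 ]
```

Emit:
servo_tool(targets=[{"dx": 0,"dy": 0,"dz": -1,"spin": 0,"grip": 50},{"dx": 0,"dy": 0,"dz": -2,"spin": 0,"grip": 50},{"dx": 0,"dy": 0,"dz": -2.4,"spin": 0,"grip": 50},{"dx": 0,"dy": 0,"dz": -2.4,"spin": 0,"grip": 50},{"dx": 0,"dy": 0,"dz": -2.4,"spin": 0,"grip": 50},{"dx": 0,"dy": 0,"dz": -2.4,"spin": 0,"grip": 50},{"dx": 0,"dy": 0,"dz": -2.4,"spin": 0,"grip": 50},{"dx": 0,"dy": 0,"dz": -2.4,"spin": 0,"grip": 50},{"dx": 0,"dy": 0,"dz": -2.4,"spin": 0,"grip": 50},{"dx": 0,"dy": 0,"dz": -2.4,"spin": 0,"grip": 50}], squeeze=12)

```text
time_s: 15.58
tcp_pos: [0.5821, 0.1553, 0.0957]
eef_rot: [180.0, 0.0, 180.0]
contact_force: [-0.2, 0.1, -1.4]
gripper_width: 0.0646
```

Emit:
servo_tool(targets=[{"dx": 0.1,"dy": 0,"dz": -0.5,"spin": 0,"grip": 50},{"dx": 0.4,"dy": 0,"dz": -1,"spin": 0,"grip": 50},{"dx": 0.8,"dy": 0,"dz": -1.5,"spin": 0,"grip": 50},{"dx": 1.2,"dy": 0,"dz": -2,"spin": 0,"grip": 50},{"dx": 1.5,"dy": 0,"dz": -2.5,"spin": 0,"grip": 50},{"dx": 1.8,"dy": 0,"dz": -3,"spin": 0,"grip": 50},{"dx": 2.1,"dy": 0,"dz": -3.5,"spin": 0,"grip": 50},{"dx": 2.3,"dy": 0,"dz": -4,"spin": 0,"grip": 50},{"dx": 2.4,"dy": 0,"dz": -4.4,"spin": 0,"grip": 50},{"dx": 2.4,"dy": 0,"dz": -4.4,"spin": 0,"grip": 50}], squeeze=4)

```text
time_s: 16.42
tcp_pos: [0.6059, 0.1551, 0.0504]
eef_rot: [-180.0, -0.1, 180.0]
contact_force: [1.7, -0.1, 1.2]
gripper_width: 0.0651
```

```bash
python3 chk.py j
python3 - <<'E'
from h import *
t=r.capture("top");cv2.imwrite("pics/jt.png",t)
for c in("top","side"):
  print(c,[(round(d["p"],2),d["extent"]) for d in r.cut_out("nut0_center",c) if d["p"]>.2],[(round(d["p"],2),d["extent"]) for d in r.cut_out("bowl",c)][:2])
im=cv2.imread("pics/j.png")
cv2.imwrite('pics/j2.png',np.hstack([cv2.resize(im[170:260,255:345],(400,400)),cv2.resize(t[130:210,260:340],(400,400))]))
E
```

```text
16.4667 [0.60555921 0.15498009 0.05071925] [ 0.99467102 -0.31906991 -0.66907157] 0.06478335966024826
top [] [(0.69, [277.6, 183.8, 313.3, 193.9])]
side [] [(0.71, [262.2, 230.0, 311.4, 250.3])]
```

View pics/j2.png

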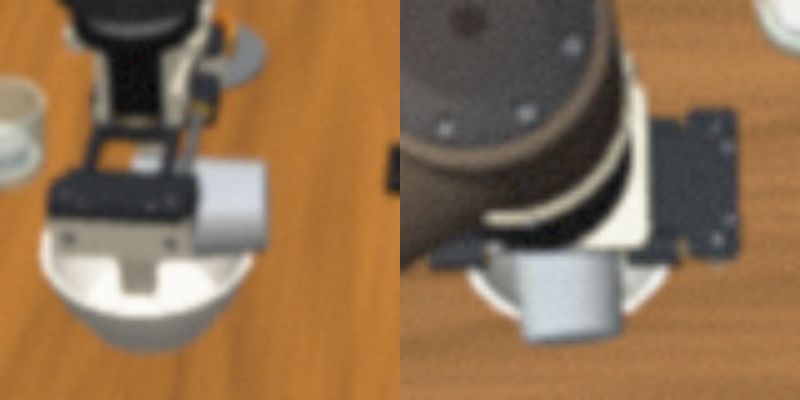

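Emit:
servo_tool(targets=[{"dx": 0.1,"dy": 0,"dz": -0.4,"spin": 0,"grip": 50},{"dx": 0.2,"dy": 0,"dz": -0.7,"spin": 0,"grip": 50},{"dx": 0.2,"dy": 0,"dz": -0.7,"spin": 0,"grip": 50},{"dx": 0.2,"dy": 0,"dz": -0.7,"spin": 0,"grip": 50},{"dx": 0.2,"dy": 0,"dz": -0.7,"spin": 0,"grip": 50},{"dx": 0.2,"dy": 0,"dz": -0.7,"spin": 0,"grip": 50},{"dx": 0.2,"dy": 0,"dz": -0.7,"spin": 0,"grip": 50},{"dx": 0.2,"dy": 0,"dz": -0.7,"spin": 0,"grip": 50},{"dx": 0.2,"dy": 0,"dz": -0.7,"spin": 0,"grip": 50},{"dx": 0.2,"dy": 0,"dz": -0.7,"spin": 0,"grip": 50}], squeeze=4)

```text
time_s: 17.6
tcp_pos: [0.608, 0.1553, 0.0446]
eef_rot: [180.0, 0.0, 180.0]
contact_force: [0.6, 0.8, -1.0]
gripper_width: 0.0648
```

Emit:
servo_tool(targets=[{"dx": 0,"dy": 0,"dz": 0,"spin": 0,"grip": 50},{"dx": 0,"dy": 0,"dz": 0,"spin": 0,"grip": 50},{"dx": 0,"dy": 0,"dz": 0,"spin": 0,"grip": 50},{"dx": 0,"dy": 0,"dz": 1,"spin": 0,"grip": 50},{"dx": -1,"dy": 0,"dz": 1.5,"spin": 0,"grip": 50},{"dx": 0,"dy": 0,"dz": 2,"spin": 0,"grip": 50},{"dx": -1,"dy": 0,"dz": 2.5,"spin": 0,"grip": 50},{"dx": 0,"dy": 0,"dz": 3,"spin": 0,"grip": 50},{"dx": -1,"dy": 0,"dz": 3.5,"spin": 0,"grip": 50},{"dx": 0,"dy": 0,"dz": 4,"spin": 0,"grip": 50}], squeeze=55)

```text
time_s: 18.43
tcp_pos: [0.605, 0.155, 0.0853]
eef_rot: [180.0, -0.1, 180.0]
contact_force: [-1.5, -1.1, -1.6]
gripper_width: 0.0641
```

Emit:
servo_tool(targets=[{"dx": -1,"dy": 0,"dz": 1,"spin": 0,"grip": 50},{"dx": -1,"dy": 0,"dz": 2,"spin": 0,"grip": 50},{"dx": -1,"dy": 0,"dz": 4,"spin": 0,"grip": 50},{"dx": -1,"dy": 0,"dz": 6,"spin": 0,"grip": 50},{"dx": -1,"dy": 0,"dz": 8,"spin": 0,"grip": 50},{"dx": -1,"dy": 0,"dz": 8,"spin": 0,"grip": 50},{"dx": -1,"dy": 0,"dz": 8,"spin": 0,"grip": 50},{"dx": -1,"dy": 0,"dz": 8,"spin": 0,"grip": 50},{"dx": -1,"dy": 0,"dz": 8,"spin": 0,"grip": 50},{"dx": -1,"dy": 0,"dz": 8,"spin": 0,"grip": 50}], squeeze=55)

```text
time_s: 19.27
tcp_pos: [0.5973, 0.155, 0.1636]
eef_rot: [-180.0, -0.1, 180.0]
contact_force: [0.2, 0.0, -1.9]
gripper_width: 0.064
```

```bash
python3 chk.py k
python3 - <<'E'
from h import *
for c in("side",):
  print(c,[(round(d["p"],2),d["extent"],d["mask"].sum()) for d in r.cut_out("nut0_center",c) if d["p"]>.1],[(round(d["p"],2),d["extent"]) for d in r.cut_out("bowl",c)][:2])
im=cv2.imread("pics/k.png").astype(int)[205:250,258:318]
b=(im[...,2]-im[...,0]>25)
print("\n".join("".join("#" if x else "." for x in row) for row in b[::1]))
E
```

```text
19.3167 [0.59747306 0.15504364 0.16362067] [-0.32462651  0.09771292 -1.36960823] 0.06394036522552522
0.72 [295.6, 169.8, 319.9, 191.0] 413
left 293 193 [0.587 0.155 0.16 ]
right 318 177 [0.522 0.155 0.213]
bot 294 194 [0.585 0.155 0.157]
top 303 169 [0.56  0.155 0.235]
side [(0.67, [265.0, 213.0, 312.9, 248.1], np.int64(1273))] [(0.94, [264.7, 213.6, 313.7, 249.9])]
......######################################################
.....#######################################################
.....#######################################################
....########################################################
.###########################################################
############################################################
#########################.............######################
#####################.....................##################
##################..........................################
################..............................##############
##############..................................############
#############....................................###########
[... 1313 characters left out ...]
...######........############
#############......................#...........#############
##############...............................###############
################.............................###############
#################...........................################
##################.........................#################
###################.......................##################
####################.....................###################
#####################..................#####################
########################.............#######################
###########################.....############################
############################################################
```

Emit:
servo_tool(targets=[{"dx": 2,"dy": 0,"dz": -1,"spin": 0,"grip": 50},{"dx": -1.5,"dy": 0,"dz": -1,"spin": 0,"grip": 50},{"dx": 2,"dy": 0,"dz": -1,"spin": 0,"grip": 50},{"dx": -1.5,"dy": 0,"dz": -1,"spin": 0,"grip": 50},{"dx": 2,"dy": 0,"dz": -1,"spin": 0,"grip": 50},{"dx": -1.5,"dy": 0,"dz": 0,"spin": 0,"grip": 50},{"dx": -1.5,"dy": 0,"dz": 0,"spin": 0,"grip": 50},{"dx": -4,"dy": 0,"dz": 0,"spin": 0,"grip": 50},{"dx": -7,"dy": 0,"dz": 0,"spin": 0,"grip": 50},{"dx": -10,"dy": 0,"dz": 0,"spin": 0,"grip": 50}], squeeze=55)

```text
time_s: 20.3
tcp_pos: [0.4971, 0.155, 0.1634]
eef_rot: [-179.9, -0.1, 179.9]
contact_force: [0.3, 0.6, -0.8]
gripper_width: 0.0641
```

```bash
cat > nuts.py <<'E'
from h import *
s=r.get_state();print(s["time_s"],s["tcp_pos"])
for c,(x0,y0,x1,y1) in(("top",(268,145,318,200)),("side",(258,205,318,250))):
    im=r.capture(c);cv2.imwrite(f"pics/n_{c}.png",im);im=im.astype(int)[y0:y1,x0:x1]
    b=(im[...,2]-im[...,0]>25)
    print(c);print("\n".join("".join("#" if x else "." for x in row) for row in b))
E
python3 nuts.py
```

```text
20.3 [0.49710204 0.15499934 0.16338232]
top
##################################################
##################################################
##################################################
##################################################
##################################################
######################........####################
#################.................################
###############.....................##############
##############........................############
############...........................###########
###########..............................#########
##########...............................#########
#########.................................########
########....................................######
#######.....................................######
.###.#...................#...................#####
##..###..#..............####..................####
....#####...............####..................####
.......####.#...........####...................###
...........###...........##....................###
...........###.#....................
[... 3798 characters left out ...]
...#####.........############
#############......................##..........#############
##############...............................###############
################.............................###############
#################...........................################
##################.........................#################
###################.......................##################
####################.....................###################
#####################..................#####################
########################.............#######################
###########################....#############################
############################################################
```

Emit:
servo_tool(targets=[{"dx": -1,"dy": 0,"dz": -1,"spin": 0,"grip": 50},{"dx": -3,"dy": 0,"dz": -3,"spin": 0,"grip": 50},{"dx": -5,"dy": 0,"dz": -5,"spin": 0,"grip": 50},{"dx": -6.5,"dy": 0,"dz": -7,"spin": 0,"grip": 50},{"dx": -6.5,"dy": 0,"dz": -7.8,"spin": 0,"grip": 50},{"dx": -6.5,"dy": 0,"dz": -7.8,"spin": 0,"grip": 50},{"dx": -6.5,"dy": 0,"dz": -7.8,"spin": 0,"grip": 50},{"dx": -6.5,"dy": 0,"dz": -7.8,"spin": 0,"grip": 50},{"dx": -6.5,"dy": 0,"dz": -7.8,"spin": 0,"grip": 50},{"dx": -6.5,"dy": 0,"dz": -7.8,"spin": 0,"grip": 50}], squeeze=55)

```text
time_s: 21.23
tcp_pos: [0.4338, 0.1557, 0.0872]
eef_rot: [180.0, 0.1, 180.0]
contact_force: [-0.3, -0.2, -1.3]
gripper_width: 0.0642
```

Emit:
servo_tool(targets=[{"dx": 0,"dy": 0,"dz": 0,"spin": 0,"grip": 50},{"dx": 0,"dy": 0,"dz": 0,"spin": 0,"grip": 50},{"dx": 0,"dy": 0,"dz": 0,"spin": 0,"grip": 50},{"dx": 0,"dy": 0,"dz": 0,"spin": 0,"grip": 50},{"dx": 0,"dy": 0,"dz": 0,"spin": 0,"grip": 50},{"dx": 0,"dy": 0,"dz": 0,"spin": 0,"grip": 50},{"dx": 0,"dy": 0,"dz": 0,"spin": 0,"grip": 50},{"dx": 0,"dy": 0,"dz": 0,"spin": 0,"grip": 50},{"dx": 0,"dy": 0,"dz": 0,"spin": 0,"grip": 50},{"dx": 0,"dy": 0,"dz": 0,"spin": 0,"grip": 50}], squeeze=3)

```text
time_s: 22.07
tcp_pos: [0.433, 0.1553, 0.0865]
eef_rot: [180.0, -0.0, 180.0]
contact_force: [0.4, -0.0, -0.7]
gripper_width: 0.0646
```

```bash
python3 chk.py l
```

```text
22.1167 [0.43296188 0.15528125 0.08647658] [-0.03423856 -0.35670569 -1.68977817] 0.06489746582346723
0.59 [334.7, 221.0, 353.9, 234.1] 274
left 335 227 [0.475 0.155 0.053]
right 354 230 [0.423 0.155 0.046]
bot 342 238 [0.455 0.155 0.014]
top 339 219 [0.465 0.155 0.082]
0.55 [368.9, 207.1, 393.2, 218.2] 304
left 370 209 [0.385 0.155 0.121]
right 396 212 [0.316 0.155 0.115]
bot 392 217 [0.325 0.155 0.098]
top 372 204 [0.381 0.155 0.138]
```

Emit:
servo_tool(targets=[{"dx": 0,"dy": 0,"dz": -0.4,"spin": 0,"grip": 50},{"dx": 0,"dy": 0,"dz": -0.8,"spin": 0,"grip": 50},{"dx": 0,"dy": 0,"dz": -1.2,"spin": 0,"grip": 50},{"dx": 0,"dy": 0,"dz": -1.6,"spin": 0,"grip": 50},{"dx": 0,"dy": 0,"dz": -1.9,"spin": 0,"grip": 50},{"dx": 0,"dy": 0,"dz": -2.2,"spin": 0,"grip": 50},{"dx": 0,"dy": 0,"dz": -2.4,"spin": 0,"grip": 50},{"dx": 0,"dy": 0,"dz": -2.5,"spin": 0,"grip": 50},{"dx": 0,"dy": 0,"dz": -2.5,"spin": 0,"grip": 50},{"dx": 0,"dy": 0,"dz": -2.5,"spin": 0,"grip": 50}], squeeze=3)

```text
time_s: 23.0
tcp_pos: [0.4331, 0.1553, 0.0616]
eef_rot: [180.0, 0.0, 180.0]
contact_force: [-1.0, 0.0, -1.9]
gripper_width: 0.0648
```

```bash
python3 chk.py m; python3 -c "
import cv2;im=cv2.imread('pics/m.png');cv2.imwrite('pics/m2.png',cv2.resize(im[180:260,300:400],None,fx=5,fy=5,interpolation=2))"
```

```text
23.05 [0.43309811 0.15534903 0.06163979] [-0.24035941 -0.12090652 -1.54959162] 0.0646815754078173
```

View pics/m2.png

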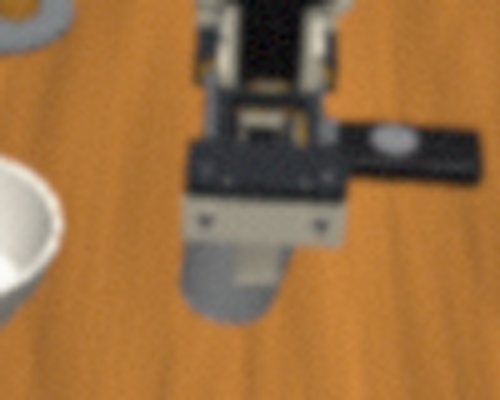

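Emit:
servo_tool(targets=[{"dx": 0,"dy": 0,"dz": -0.4,"spin": 0,"grip": 50},{"dx": 0,"dy": 0,"dz": -0.8,"spin": 0,"grip": 50},{"dx": 0,"dy": 0,"dz": -1.1,"spin": 0,"grip": 50},{"dx": 0,"dy": 0,"dz": -1.3,"spin": 0,"grip": 50},{"dx": 0,"dy": 0,"dz": -1.5,"spin": 0,"grip": 50},{"dx": 0,"dy": 0,"dz": -1.7,"spin": 0,"grip": 50},{"dx": 0,"dy": 0,"dz": -1.8,"spin": 0,"grip": 50},{"dx": 0,"dy": 0,"dz": -1.9,"spin": 0,"grip": 50},{"dx": 0,"dy": 0,"dz": -1.9,"spin": 0,"grip": 50},{"dx": 0,"dy": 0,"dz": -1.9,"spin": 0,"grip": 50}], squeeze=3)

```text
time_s: 23.93
tcp_pos: [0.433, 0.1553, 0.0425]
eef_rot: [180.0, -0.0, 180.0]
contact_force: [0.2, -0.6, 2.7]
gripper_width: 0.0648
```

```bash
python3 chk.py o
```

```text
23.9833 [0.4329659  0.15529574 0.04247835] [ 1.79844788 -0.91984849  2.60367143] 0.06500586058084346
0.69 [337.6, 210.3, 353.6, 246.6] 173
left 336 235 [0.472 0.155 0.024]
right 352 243 [ 0.426  0.155 -0.003]
bot 341 247 [ 0.456  0.155 -0.02 ]
top 347 212 [0.445 0.155 0.107]
```

Emit:
servo_tool(targets=[{"dx": 0,"dy": 0,"dz": 0,"spin": 0,"grip": 80},{"dx": 0,"dy": 0,"dz": 0,"spin": 0,"grip": 90},{"dx": 0,"dy": 0,"dz": 0,"spin": 0,"grip": 100},{"dx": 0,"dy": 0,"dz": 0,"spin": 0,"grip": 100},{"dx": 0,"dy": 0,"dz": 0,"spin": 0,"grip": 100},{"dx": 0,"dy": 0,"dz": 2,"spin": 0,"grip": 100},{"dx": 0,"dy": 0,"dz": 5,"spin": 0,"grip": 100},{"dx": 0,"dy": 0,"dz": 9,"spin": 0,"grip": 100},{"dx": 0,"dy": 0,"dz": 13,"spin": 0,"grip": 100},{"dx": 0,"dy": 0,"dz": 13,"spin": 0,"grip": 100}], squeeze=3)

```text
time_s: 24.87
tcp_pos: [0.4365, 0.1574, 0.18]
eef_rot: [179.7, 0.6, -179.9]
contact_force: [1.2, 0.7, 0.0]
gripper_width: 0.0876
```

Emit:
servo_tool(targets=[{"dx": 0,"dy": 4,"dz": 0,"spin": 0,"grip": 100},{"dx": -1,"dy": 8,"dz": 0,"spin": 0,"grip": 100},{"dx": -2,"dy": 12,"dz": 0,"spin": 0,"grip": 100},{"dx": -2.4,"dy": 15,"dz": 0,"spin": 0,"grip": 100},{"dx": -2.4,"dy": 16.7,"dz": 0,"spin": 0,"grip": 100},{"dx": -2.4,"dy": 16.7,"dz": 0,"spin": 0,"grip": 100},{"dx": -2.4,"dy": 16.7,"dz": 0,"spin": 0,"grip": 100},{"dx": -2.4,"dy": 16.7,"dz": 0,"spin": 0,"grip": 100},{"dx": -2.4,"dy": 16.7,"dz": 0,"spin": 0,"grip": 100},{"dx": -2.4,"dy": 16.7,"dz": 0,"spin": 0,"grip": 100}], squeeze=3)

```text
time_s: 25.7
tcp_pos: [0.4092, 0.3212, 0.1726]
eef_rot: [180.0, -0.0, 179.9]
contact_force: [-0.0, -0.0, -0.4]
gripper_width: 0.0875
```

Run:
```python
from h import *
s=r.get_state();print(s["time_s"],s["tcp_pos"])
t=r.capture("top");im=r.capture("side")
cv2.imwrite("pics/p_top.png",t);cv2.imwrite("pics/p_side.png",im)
for c in("top","side"):
    for n in("cup_center","bowl","tongs_grip","remote_mid"):
        print(c,n,[(round(d["p"],2),d["extent"]) for d in r.cut_out(n,c)[:2]])
o=np.hstack([cv2.resize(t[130:290,195:365],(410,386),interpolation=2),cv2.resize(im[170:310,255:400],(390,386),interpolation=2)])
cv2.imwrite("pics/p2.png",o)
```

```text
25.7 [0.4091965  0.32122402 0.1726121 ]
top cup_center [(0.94, [282.6, 219.8, 309.8, 241.8])]
top bowl [(0.86, [270.8, 148.6, 317.3, 194.8]), (0.27, [282.8, 218.4, 307.3, 242.6])]
top tongs_grip [(0.68, [220.4, 202.7, 249.2, 281.3]), (0.51, [197.4, 219.3, 209.5, 226.7])]
top remote_mid [(0.76, [339.1, 221.1, 352.0, 283.2])]
side cup_center [(0.86, [337.1, 214.7, 356.0, 244.0]), (0.45, [310.4, 287.1, 400.4, 298.7])]
side bowl [(0.94, [264.9, 215.1, 313.3, 250.8]), (0.48, [310.1, 287.1, 399.2, 300.0])]
side tongs_grip [(0.93, [292.2, 308.1, 342.0, 398.6]), (0.67, [310.0, 265.8, 406.7, 299.0])]
side remote_mid [(0.81, [344.1, 203.5, 394.7, 219.0])]
```

View pics/p2.png

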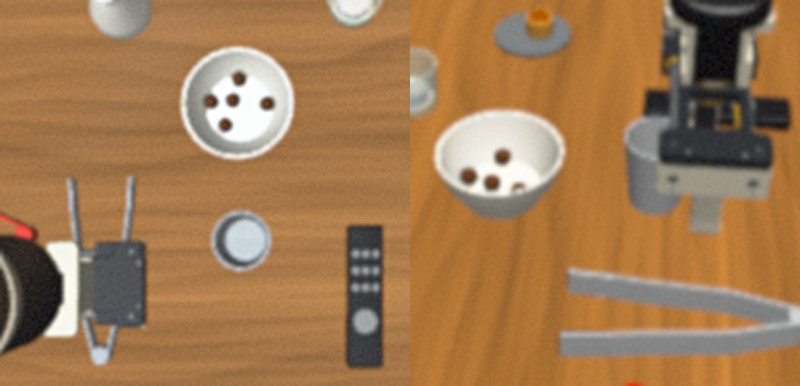

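Emit:
servo_tool(targets=[{"dx": -0.1,"dy": 0.1,"dz": -4,"spin": 0,"grip": 85},{"dx": -0.1,"dy": 0.1,"dz": -8,"spin": 0,"grip": 85},{"dx": -0.1,"dy": 0.1,"dz": -11,"spin": 0,"grip": 85},{"dx": -0.1,"dy": 0.1,"dz": -13.5,"spin": 0,"grip": 85},{"dx": -0.1,"dy": 0.1,"dz": -15.5,"spin": 0,"grip": 85},{"dx": -0.1,"dy": 0.1,"dz": -16.4,"spin": 0,"grip": 85},{"dx": -0.1,"dy": 0.1,"dz": -16.7,"spin": 0,"grip": 85},{"dx": -0.1,"dy": 0.1,"dz": -16.7,"spin": 0,"grip": 57},{"dx": -0.1,"dy": 0.1,"dz": -16.7,"spin": 0,"grip": 57},{"dx": -0.1,"dy": 0.1,"dz": -16.7,"spin": 0,"grip": 57}], squeeze=30)

```text
time_s: 27.03
tcp_pos: [0.4086, 0.3242, 0.0068]
eef_rot: [179.9, 0.1, -180.0]
contact_force: [-0.8, 0.7, 0.3]
gripper_width: 0.0599
```

Emit:
servo_tool(targets=[{"dx": 0,"dy": 0,"dz": 0,"spin": 0,"grip": 57},{"dx": 0,"dy": 0,"dz": 0,"spin": 0,"grip": 57},{"dx": 0,"dy": 0,"dz": 0,"spin": 0,"grip": 57},{"dx": 0,"dy": 0,"dz": 2,"spin": 0,"grip": 57},{"dx": 0,"dy": 0,"dz": 5,"spin": 0,"grip": 57},{"dx": 0,"dy": 0,"dz": 8,"spin": 0,"grip": 57},{"dx": 0,"dy": 0,"dz": 11,"spin": 0,"grip": 57},{"dx": 0,"dy": 0,"dz": 14,"spin": 0,"grip": 57},{"dx": 0,"dy": 0,"dz": 15,"spin": 0,"grip": 57},{"dx": 0,"dy": 0,"dz": 15,"spin": 0,"grip": 57}], squeeze=30)

```text
time_s: 27.87
tcp_pos: [0.409, 0.3247, 0.1589]
eef_rot: [179.7, 0.2, -180.0]
contact_force: [-0.1, 0.5, -1.0]
gripper_width: 0.0501
```

Run:
```python
from h import *
s=r.get_state();print(s["time_s"],s["tcp_pos"],s["contact_force"],s["gripper_width"])
t=r.capture("top");im=r.capture("side");cv2.imwrite("pics/q_top.png",t);cv2.imwrite("pics/q_side.png",im)
for c in("top","side"):
    print(c,[(round(d["p"],2),d["extent"]) for d in r.cut_out("tongs_grip",c)[:3]])
x,y,z=s["tcp_pos"]
for q in((x+.11,y+.027,z+.022),(x+.11,y-.027,z+.022),(x+.11,y,z-.005)): print(proj("top",q),proj("side",q))
g=t.astype(int)
for v in range(190,225,4): print(v,[ (g[v,u].max()-g[v,u].min()<35)*1 for u in range(195,262)].__repr__().replace(", ",""))
```

```text
27.8667 [0.40896403 0.32468744 0.15890951] [-0.13165509  0.50954113 -1.00882697] 0.050102836541328945
top [(0.69, [205.5, 195.5, 235.8, 286.9]), (0.55, [147.7, 202.8, 210.1, 229.7])]
side [(0.7, [309.1, 222.6, 415.6, 255.4]), (0.61, [291.2, 306.6, 342.7, 397.8])]
[210.79192093 200.77593654] [311.90528698 239.44346006]
[232.50881232 200.37930964] [314.21644608 223.25418982]
[224.44924891 201.30989145] [313.1710397  240.34727945]
190 [np.int64(0)np.int64(0)np.int64(0)np.int64(0)np.int64(0)np.int64(0)np.int64(0)np.int64(0)np.int64(0)np.int64(0)np.int64(0)np.int64(0)np.int64(0)np.int64(0)np.int64(0)np.int64(0)np.int64(0)np.int64(0)np.int64(0)np.int64(0)np.int64(0)np.int64(0)np.int64(0)np.int64(0)np.int64(0)np.int64(0)np.int64(0)np.int64(0)np.int64(0)np.int64(0)np.int64(0)np.int64(0)np.int64(0)np.int64(0)np.int64(0)np.int64(0)np.int64(0)np.int64(0)np.int64(0)np.int64(0)np.int64(0)np.int64(0)np.int64(0)np.int64(0)np.int64(0)np.int64(0)np.int64(0)np.int64(0)np.int64(0)np.int64(0)np.int64(0)np.int64(0)np.int64(0)np.int64(0)np.int64(0)np.int64(0)np.int64(0)np.int64(0)np.int64(0)np.int64(0)np.
[... 5327 characters left out ...]
t64(0)np.int64(0)np.int64(0)np.int64(0)np.int64(0)np.int64(0)np.int64(0)np.int64(0)np.int64(0)np.int64(0)np.int64(0)np.int64(0)np.int64(1)np.int64(1)np.int64(1)np.int64(1)np.int64(0)np.int64(0)np.int64(0)np.int64(0)np.int64(0)np.int64(0)np.int64(0)np.int64(0)np.int64(0)np.int64(0)np.int64(0)np.int64(0)np.int64(0)np.int64(0)np.int64(0)np.int64(0)np.int64(0)np.int64(0)np.int64(1)np.int64(1)np.int64(1)np.int64(0)np.int64(0)np.int64(0)np.int64(0)np.int64(0)np.int64(0)np.int64(0)np.int64(0)np.int64(0)np.int64(0)np.int64(0)np.int64(0)np.int64(0)np.int64(0)np.int64(0)np.int64(0)np.int64(0)np.int64(0)np.int64(0)np.int64(0)np.int64(0)np.int64(0)np.int64(0)np.int64(0)np.int64(0)np.int64(0)np.int64(0)]
```

Emit:
servo_tool(targets=[{"dx": 0.5,"dy": -2,"dz": 0,"spin": 0,"grip": 57},{"dx": 1.5,"dy": -5,"dz": 0,"spin": 0,"grip": 57},{"dx": 2.5,"dy": -9,"dz": 0,"spin": 0,"grip": 57},{"dx": 3.5,"dy": -13,"dz": 0,"spin": 0,"grip": 57},{"dx": 4.5,"dy": -17,"dz": 0,"spin": 0,"grip": 57},{"dx": 5.5,"dy": -21,"dz": 0,"spin": 0,"grip": 57},{"dx": 6.5,"dy": -25,"dz": 0,"spin": 0,"grip": 57},{"dx": 7.5,"dy": -29,"dz": 0,"spin": 0,"grip": 57},{"dx": 8.5,"dy": -33,"dz": 0,"spin": 0,"grip": 57},{"dx": 9.3,"dy": -37,"dz": 0,"spin": 0,"grip": 57}], squeeze=30)

```text
time_s: 28.9
tcp_pos: [0.5005, -0.0489, 0.1542]
eef_rot: [-180.0, -0.1, 180.0]
contact_force: [-0.2, 0.4, -0.6]
gripper_width: 0.0497
```

Emit:
servo_tool(targets=[{"dx": 0.3,"dy": -3.5,"dz": 0,"spin": 0,"grip": 57},{"dx": 0.6,"dy": -6.5,"dz": 0,"spin": 0,"grip": 57},{"dx": 0.6,"dy": -8.4,"dz": 0,"spin": 0,"grip": 57},{"dx": 0.6,"dy": -9,"dz": 0,"spin": 0,"grip": 57},{"dx": 0.6,"dy": -9,"dz": -2,"spin": 0,"grip": 57},{"dx": 0.6,"dy": -9,"dz": -5,"spin": 0,"grip": 57},{"dx": 0.6,"dy": -9,"dz": -7,"spin": 0,"grip": 57},{"dx": 0.6,"dy": -9,"dz": -8,"spin": 0,"grip": 57},{"dx": 0.6,"dy": -9,"dz": -8,"spin": 0,"grip": 57},{"dx": 0.6,"dy": -9,"dz": -8,"spin": 0,"grip": 57}], squeeze=30)

```text
time_s: 29.73
tcp_pos: [0.5069, -0.1365, 0.0752]
eef_rot: [-180.0, -0.1, -180.0]
contact_force: [-0.7, -0.1, -0.4]
gripper_width: 0.0503
```

Run:
```python
from h import *
s=r.get_state();print(s["time_s"],s["tcp_pos"],s["contact_force"],s["gripper_width"])
t=r.capture("top");im=r.capture("side");cv2.imwrite("pics/s_top.png",t);cv2.imwrite("pics/s_side.png",im)
for c in("top","side"):
  for n in("tart_center","coaster","tongs_grip"): print(c,n,[(round(d["p"],2),d["extent"]) for d in r.cut_out(n,c)[:2]])
print("tart exp",proj("top",(.598,-.1355,.036)),proj("side",(.598,-.1355,.02)))
x,y,z=s["tcp_pos"]
for q in((x+.09,y,z+.02),(x+.111,y,z+.02)): print("jaws exp",proj("top",q),proj("side",q))
# orange dome pixels, grey jaw pixels in top
g=t.astype(int)
o=(g[...,2]>150)&(g[...,2]-g[...,0]>110);o[:150]=0;o[200:]=0;o[:,:375]=0;o[:,415:]=0
print("orange",[a.mean().round(1) for a in np.nonzero(o)],o.sum())
for v in range(146,200,4): print(v,"".join("#" if g[v,u].max()-g[v,u].min()<35 else "." for u in range(370,425)))
g=im.astype(int)
print()
for v in range(160,192,1): print(v,"".join("#" if g[v,u].max()-g[v,u].min()<35 else ("o" if g[v,u,2]>150 and g[v,u,2]-g[v,u,0]>110 else ".") for u in range(275,345)))
```

```text
29.7333 [ 0.5068927  -0.13646046  0.0751754 ] [-0.67172247 -0.09940185 -0.37703538] 0.050263611266598375
top tart_center []
top coaster [(0.57, [373.9, 155.5, 408.3, 175.1])]
top tongs_grip [(0.62, [143.4, 200.0, 211.5, 231.0]), (0.46, [382.6, 161.8, 409.1, 243.0])]
side tart_center [(0.66, [299.1, 175.9, 309.6, 182.7])]
side coaster [(0.61, [286.0, 175.7, 313.5, 190.4])]
side tongs_grip [(0.97, [295.2, 154.3, 362.8, 173.1]), (0.62, [292.5, 307.6, 344.3, 400.0])]
tart exp [394.71036756 173.73872884] [303.04240855 178.07014442]
jaws exp [399.42028149 171.06048244] [302.90762508 158.94506165]
jaws exp [399.13744649 163.41707556] [296.6502857  158.66719668]
orange [np.float64(170.3), np.float64(393.2)] 14
146 .......................................................
150 .......................................................
154 .......................................................
158 ..............###################......................
162 ..........###########################..................
166 .......##################################..............
170 .......#############....
[... 2152 characters left out ...]
ooooooooooooooooooooooooo
183 oooooooooo..#############......########...oooooooooooooooooooooooooooo
184 oooooooooo..###########################...oooooooooooooooooooooooooooo
185 ooooooooooo.###########################..ooooooooooooooooooooooooooooo
186 ooooooooooo..#########################..oooooooooooooooooooooooooooooo
187 oooooooooooo..#######################....ooooooooooooooooooooooooooooo
188 ooooooooooooo...###################.....oooooooooooooooooooooooooooooo
189 oooooooooooooo....##############.........ooooooooooooooooooooooooooooo
190 oooooooooooooooo........###........o...ooooooooooooooooooooooooooooooo
191 oooooooooooooooooooo............oooo...ooooooooooooooooooooooooooooooo
```

Emit:
servo_tool(targets=[{"dx": 0,"dy": 0.1,"dz": -0.5,"spin": 0,"grip": 57},{"dx": 0,"dy": 0.1,"dz": -1.5,"spin": 0,"grip": 57},{"dx": 0,"dy": 0.1,"dz": -2.5,"spin": 0,"grip": 57},{"dx": 0,"dy": 0.1,"dz": -3.5,"spin": 0,"grip": 57},{"dx": 0,"dy": 0.1,"dz": -4.5,"spin": 0,"grip": 57},{"dx": 0,"dy": 0.1,"dz": -5.2,"spin": 0,"grip": 57},{"dx": 0,"dy": 0.1,"dz": -5.6,"spin": 0,"grip": 57},{"dx": 0,"dy": 0.1,"dz": -5.6,"spin": 0,"grip": 57},{"dx": 0,"dy": 0.1,"dz": -5.6,"spin": 0,"grip": 57},{"dx": 0,"dy": 0.1,"dz": -5.6,"spin": 0,"grip": 57}], squeeze=30)

```text
time_s: 30.97
tcp_pos: [0.5073, -0.1357, 0.0198]
eef_rot: [-180.0, 0.0, 180.0]
contact_force: [0.4, 0.6, -1.2]
gripper_width: 0.0502
```

```bash
cat > tm.py <<'E'
from h import *
s=r.get_state();print(s["time_s"],s["tcp_pos"],s["contact_force"],s["gripper_width"])
im=r.capture("side");cv2.imwrite("pics/u_side.png",im)
x,y,z=s["tcp_pos"]
for q in((x+.111,y+.027,z+.021),(x+.111,y+.027,z-.007),(x+.09,y,z)): print("jaws exp",proj("side",q))
u0,v0=proj("side",(x+.09,y,z+.01)).astype(int)
g=im.astype(int)
for v in range(v0-14,v0+22): print(v,"".join("#" if g[v,u].max()-g[v,u].min()<35 else ("o" if g[v,u,2]>150 and g[v,u,2]-g[v,u,0]>110 else ".") for u in range(u0-28,u0+40)))
E
python3 tm.py
```

```text
30.9667 [ 0.50733817 -0.13570907  0.01978882] [ 0.41102189  0.60314023 -1.21023303] 0.05019365568069066
jaws exp [295.96874867 176.87018085]
jaws exp [296.24077096 183.81180597]
jaws exp [303.24151617 178.0980021 ]
161 ooooooooooooooooooooooooooooooooooooo..ooo....###....######..####..o
162 oooooooooooooooooooooooooooooo.ooooooo.oo...#####################..o
163 oooooooooooooooooooooooooooooooooooo....o..#######################..
164 oooooooooooooooooooooooooooooooooooo..oo..########################..
165 ooooooooooooooooooooooooooooooooooooo..o..########################..
166 oooooooooooooooooooooooooooo.ooooooo..oo..########################..
167 ooooooooooooooooooooooo........oooo....o..########################..
168 oooooooooooooooooooooo....................########################..
169 ooooooooooooooooooooo..#######............########################..
170 ooooooooooooooooooooo..###########################################..
171 ooooooooooooooooooooo..###########################################..
172 oooooooooooooooooooooo.############################################.
173 ooooo
[... 1042 characters left out ...]
############....ooooooooooooooooooooooooooo
188 ooooooooooooo...###################.....oooooooooooooooooooooooooooo
189 oooooooooooooo....##############........oooooooooooooooooooooooooooo
190 oooooooooooooooo.......###..........o.oo.ooooooooooooooooooooooooooo
191 oooooooooooooooooooo...........ooooo....oooooooooooooooooooooooooooo
192 ooooooooooooooooooooooooooooooooooo...oooooooooooooooooooooooooooooo
193 ooooooooooooooooooooooooooooooooooo...oooooooooooooooooooooooooooooo
194 ooooooooooooooooooooooooooooooooooo...oooooooooooooooooooooooooooooo
195 oooooooooooooooooooooooooooooooooo...ooooooooooooooooooooooooooooooo
196 oooooooooooooooooooooooooooooooooo..oo.ooooooooooooooooooooooooooooo
```

Emit:
servo_tool(targets=[{"dx": 0,"dy": 0,"dz": -0.2,"spin": 0,"grip": 55},{"dx": 0,"dy": 0,"dz": -0.3,"spin": 0,"grip": 52},{"dx": 0,"dy": 0,"dz": -0.3,"spin": 0,"grip": 49},{"dx": 0,"dy": 0,"dz": -0.3,"spin": 0,"grip": 46},{"dx": 0,"dy": 0,"dz": -0.3,"spin": 0,"grip": 43},{"dx": 0,"dy": 0,"dz": -0.3,"spin": 0,"grip": 38},{"dx": 0,"dy": 0,"dz": -0.3,"spin": 0,"grip": 35},{"dx": 0,"dy": 0,"dz": -0.3,"spin": 0,"grip": 35},{"dx": 0,"dy": 0,"dz": -0.3,"spin": 0,"grip": 35},{"dx": 0,"dy": 0,"dz": -0.3,"spin": 0,"grip": 35}], squeeze=40)

```text
time_s: 31.85
tcp_pos: [0.507, -0.1357, 0.0165]
eef_rot: [-180.0, 0.0, 180.0]
contact_force: [-2.1, -0.7, -0.6]
gripper_width: 0.0393
```

Emit:
servo_tool(targets=[{"dx": 0,"dy": 0,"dz": 0,"spin": 0,"grip": 35},{"dx": 0,"dy": 0,"dz": 0,"spin": 0,"grip": 35},{"dx": 0,"dy": 0,"dz": 0.5,"spin": 0,"grip": 35},{"dx": 0,"dy": 0,"dz": 1.5,"spin": 0,"grip": 35},{"dx": 0,"dy": 0,"dz": 3,"spin": 0,"grip": 35},{"dx": 0,"dy": 0,"dz": 5,"spin": 0,"grip": 35},{"dx": 0,"dy": 0,"dz": 7,"spin": 0,"grip": 35},{"dx": 0,"dy": 0,"dz": 9,"spin": 0,"grip": 35},{"dx": 0,"dy": 0,"dz": 10,"spin": 0,"grip": 35},{"dx": 0,"dy": 0,"dz": 10,"spin": 0,"grip": 35}], squeeze=40)

```text
time_s: 32.68
tcp_pos: [0.5086, -0.1357, 0.1195]
eef_rot: [180.0, 0.3, -180.0]
contact_force: [1.1, 1.0, -2.4]
gripper_width: 0.0394
```

```bash
python3 tm.py
python3 - <<'E'
from h import *
for n in("tart_center","coaster"): print(n,[(round(d["p"],2),d["extent"]) for d in r.cut_out(n,"side")[:2]])
E
```

```text
32.6833 [ 0.50863955 -0.13570241  0.11951061] [ 1.14914935  0.99358329 -2.39125013] 0.03935043805842508
jaws exp [294.53660862 150.60320989]
jaws exp [294.84071216 158.22610002]
jaws exp [302.18916513 152.59780631]
135 ooooooooooooooooooooooooooooooooooooooooo..#########################
136 ooooooooooooooooooooooooooooooooooooooooo..#########################
137 ooooooooooooooooooooooooo.ooooooooooooooo..#########################
138 ooooooooooooooooooooooooo.ooooooooooooooo..#########################
139 ooooooooooooooooooooooooo.ooooooooooooooo..#########################
140 oooooooooooooooooooooooo.oooooooooooooooo..#########################
141 oooooooooooooooooooooooo.oooooooooooooooo..#########################
142 ooooooooooooooooooooooo...ooooooooooooooo..#########################
143 ooooooooooooooooooooo..................o...#########################
144 oooooooooooooooooooo.......................#########################
145 oooooooooooooooooooo..###############.....##########################
146 ooo.oooooooooooooooo..##############################################
147 ooooo
[... 1104 characters left out ...]
ooooooooooooooooooooooo...ooooooooooo.oooooooooooooooo
163 oooooooooooooooooooooooooooooooooooooo..oooooooooo...ooooooooooooooo
164 ooooooooooooooooooooooooooooooooooooo...ooooooooo...oooooooooooooooo
165 ooooooooooooooooooooooooooooooooooooo...ooooooooo...oooooooooooooooo
166 ooooooooooooooooooooooooooooo.ooooooo...oooooooooo..oooooooooooooooo
167 ooooooooooooooooooooooooooooooooooooo..oooooooooo....ooooooooooooooo
168 ooooooooooooooooooooooooooooooooooooo..oooooooooo...oooooooooooooooo
169 ooooooooooooooooooooooooooooooooooooo..oooooooooo.oooooooooooooooooo
170 oooooooooooooooooooooooooooooooooooo...oooooooooo...oooooooooooooooo
tart_center []
coaster [(0.69, [283.2, 177.5, 314.1, 188.9])]
```

Emit:
servo_tool(targets=[{"dx": 0,"dy": 1,"dz": 1.5,"spin": 0,"grip": 35},{"dx": 0,"dy": 3,"dz": 3.5,"spin": 0,"grip": 35},{"dx": 0,"dy": 6,"dz": 5.5,"spin": 0,"grip": 35},{"dx": 0.1,"dy": 9,"dz": 7,"spin": 0,"grip": 35},{"dx": 0.2,"dy": 12.5,"dz": 8,"spin": 0,"grip": 35},{"dx": 0.3,"dy": 16,"dz": 8,"spin": 0,"grip": 35},{"dx": 0.4,"dy": 19.5,"dz": 8,"spin": 0,"grip": 35},{"dx": 0.5,"dy": 23,"dz": 8,"spin": 0,"grip": 35},{"dx": 0.6,"dy": 26,"dz": 8,"spin": 0,"grip": 35},{"dx": 0.7,"dy": 28,"dz": 8,"spin": 0,"grip": 35}], squeeze=40)

```text
time_s: 33.67
tcp_pos: [0.5133, 0.1466, 0.1948]
eef_rot: [-179.9, -0.1, -179.9]
contact_force: [0.9, -0.6, -1.6]
gripper_width: 0.0392
```

Emit:
servo_tool(targets=[{"dx": 0,"dy": 0.8,"dz": 0,"spin": 0,"grip": 35},{"dx": 0,"dy": 1.1,"dz": 0,"spin": 0,"grip": 35},{"dx": 0,"dy": 1.1,"dz": 0,"spin": 0,"grip": 35},{"dx": 0,"dy": 1.1,"dz": 0,"spin": 0,"grip": 35},{"dx": 0,"dy": 1.1,"dz": 0,"spin": 0,"grip": 35},{"dx": 0,"dy": 1.1,"dz": 0,"spin": 0,"grip": 35},{"dx": 0,"dy": 1.1,"dz": 0,"spin": 0,"grip": 35},{"dx": 0,"dy": 1.1,"dz": 0,"spin": 0,"grip": 35},{"dx": 0,"dy": 1.1,"dz": 0,"spin": 0,"grip": 35},{"dx": 0,"dy": 1.1,"dz": 0,"spin": 0,"grip": 35}], squeeze=40)

```text
time_s: 34.5
tcp_pos: [0.514, 0.1551, 0.1966]
eef_rot: [180.0, 0.0, 180.0]
contact_force: [0.4, 0.5, -1.7]
gripper_width: 0.0394
```

```bash
python3 tm.py
python3 - <<'E'
from h import *
r.capture("top")
for n in("tart_center","cup_center","bowl","vase_mid","tealight_mid","remote_mid"):
  for c in ("side","top"): print(n,c,[(round(d["p"],2),d["extent"]) for d in r.cut_out(n,c)[:1]])
s=r.get_state();x,y,z=s["tcp_pos"];print("tart exp",proj("side",(x+.091,y,z+.001)))
E
```

```text
34.5 [0.5140281  0.15507246 0.19660549] [ 0.36512701  0.49244572 -1.67426436] 0.039442462902360115
jaws exp [275.35757973 179.4037993 ]
jaws exp [276.0875163  188.83017995]
jaws exp [285.95409681 180.98218741]
163 ooooooooooooooooooooooooooooooooooooooooooo..#######################
164 oooooooooooooooooooooooooooooooooooooooooooo.#######################
165 ooooooooooooooooooooooooooooooooooooooooooo..#######################
166 oooooooooooooooooooooooooooooooooooooooooooo.#######################
167 ooooooooooooooooooooooooooooooooooooooooooo..#######################
168 oooooooooooooooooooooo....ooooooooooooooooo..#######################
169 oooooooooooooooooooo.........................#######################
170 oooooooooooooooooooo.........................#######################
171 oooooooooooooooooooo.#####################..########################
172 oooooooooooooooooooo.###############################################
173 oooooooooooooooooooo.#####......####################################
174 oooooooooooooooooooo.###...oo....###################################
175 oooooooooo
[... 1682 characters left out ...]
ooooooooooooooooooooooooooooooooooooooo...ooooooooooooo
tart_center side [(0.53, [279.6, 176.0, 289.9, 178.1])]
tart_center top []
cup_center side [(0.81, [338.0, 214.3, 359.6, 243.8])]
cup_center top [(0.79, [283.9, 216.9, 309.6, 241.6])]
bowl side [(0.62, [263.3, 213.0, 313.9, 251.0])]
bowl top [(0.83, [292.0, 147.9, 315.3, 183.5])]
vase_mid side [(0.94, [218.0, 232.1, 249.5, 284.1])]
vase_mid top [(0.77, [232.5, 119.7, 260.7, 148.0])]
tealight_mid side [(0.76, [243.1, 189.0, 264.2, 214.2])]
tealight_mid top [(0.81, [330.1, 116.3, 353.3, 139.4])]
remote_mid side [(0.64, [337.5, 206.9, 392.2, 218.6])]
remote_mid top [(0.95, [339.6, 223.1, 351.9, 284.4])]
tart exp [285.54474194 180.71972546]
```

Tart is held in the tongs at about (0.605, 0.155, 0.20), above the bowl at (0.606, 0.155). All bystanders are where they started, so I'm handing the job in.

```bash
python3 -c "
from plant import r
print(r.close_job(), r.get_state()['time_s'])"
```

```text
the job is handed in; nothing more can be done
the job is handed in; nothing more can be done
```

The job is done and was handed in at about 34.5 s.

- **Nuts and cup:** I tilted the cup in a loose grip against the console and then the bowl rim, and all five nuts went into the bowl. The cup is back upright and empty at about (0.45, 0.155), around 6 cm clear of the bowl. The first tilt jammed against the gripper's body, with about 22 N showing in the force reading. I set the cup down, gripped it nearer the rim and tried again without trouble.
- **Tart:** I picked up the bare steel tongs, closed them on the tart and lifted it off the coaster without the fingers coming near it. The opening read 39.4 mm, against the 40 mm expected for tongs shut on the tart. The tart is held over the bowl's centre, about 0.19 m above the console.
- **Last checks:** The side picture still shows the tart between the jaws. The top camera could not see the tart because the gripper hides it, and it saw only part of the bowl, so I last counted all five nuts when the cup was set down. The cup has not moved since it was set down. The remote, vase and tealight holder are where they were, to within a few pixels.

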